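Set the colorimeter's filter dial four clicks up from its stop and shut the light shield

TASK

Get the colorimeter ready to read the sample vial that already sits in its well, gently and only by pushing with the fingertips. The filter dial has no scale, so push its fin anticlockwise until the dial is at its stop, then turn it clockwise exactly four clicks, never on past the fourth. Also push the hinged light shield fully shut over the vial, which must stay seated in its well, and do not disturb the things standing around.

Things in the scene. Friction and masses are not known exactly. Their poses are not given: they have to be found in the camera images.
- colorimeter: Bench colorimeter, pale grey, fixed: 200 mm deep (x), 242 wide (y); flat deck 62 mm above the worktop at x -46 to +91, y -119 to +119 mm; the front slopes down to a dark display. Filter dial on its left half, sample well with light shield on its right. Origin on the worktop under its middle; own x points from its front to its back, y to its left (seen from the robot), z up.
- filter_dial (a joint): Dial angle, rad, growing clockwise seen from above: 0 at the anticlockwise stop, at most 4.71. Spring detents every 0.5236 rad (30 deg), the first at the stop; four clicks up is 2.094. Starts 1, 2 or 3 clicks up. Past half-way between detents it snaps on into the next, ahead of the finger; let go short of half-way it springs back. About 0.1 N m (4 N at the fin) leaves a detent.
- dial_axis (a point): On the dial's vertical axis at its disc's top face, 73 mm above the worktop; turned like the colorimeter, fixed to it. The disc is 78 mm across, 10 mm high, black ribbed rim, metal face, flat but for one upright black fin. Seen from above the fin points at 135 deg minus the joint value, anticlockwise from this frame's x: front left at the stop, nearly straight back after four clicks.
- fin (a point): Middle of the dial's fin, turning with it. The fin is an upright radial plate on the disc, from 12 to 37 mm from the axis, 8 mm thick, rising 18 mm above the disc's top face, a white line along its top. This point is 24.5 mm from the axis, 10 mm above the disc's top face.
- light_shield (a joint): Opening of the light shield, rad: 0 shut (flat over the well), 1.57 upright, at most 1.85 (leaning back). Starts at 1.4 to 1.75. Its friction hinge keeps it wherever it is left (0.03 N m, under 1 N at its edge).
- shield_hinge (a point): Middle of the shield's hinge line, 72 mm above the worktop, turned like the colorimeter; the hinge runs along y behind the well. The shield is a shallow black cover, 56 mm from hinge to edge plus a 7 mm lip, 58 mm wide; shut, it reaches from the hinge to the front (-x), its top face level, 6 mm above the hinge line. To shut it, push its outer (back, then top) face. 39 mm of flat deck lie behind.
- shield_edge (a point): Middle of the shield's free edge on its outer face (lip not counted); moves with the shield. Shut, it is 78 mm above the worktop.
- sample_mid (a point): Middle of the sample vial (25 mm wide, 60 mm high, blue cap) that stands loose in the well: its lower 52 mm are inside, its cap stands 8 mm above the deck. In the colorimeter's frame it sits at x 20, y -62, z 40 mm.
- spare_vial_mid (a point): Middle of a spare vial (25 mm wide, 60 mm high, black cap) standing to the right of the colorimeter. Leave alone.
- beaker_mid (a point): Middle of a glass beaker (60 x 54 mm, 70 mm high) standing to the right of the colorimeter. Leave alone.
- timer_mid (a point): Middle of a small white timer (62 x 66 mm, 18 mm high) lying to the left of the colorimeter. Leave alone.

How it is judged:
On the way, in this order (a step that is already met when the one before it is completed fails the run):
1. the dial is turned anticlockwise to its stop (value of joint filter_dial below 0.1 rad), for 0.2 s.
2. from there the dial is turned clockwise to the fourth click and rests in that detent (value of joint filter_dial between 1.97 and 2.22 rad and velocity of joint filter_dial between -0.3 and 0.3 rad/s), for 0.2 s.
At the end, for the whole second after the job is handed in: The dial rests in the fourth detent from its stop (joint 2.09, within 0.12 rad), the light shield is shut (joint under 0.06 rad), and the sample vial sits in its well (within 6 mm of its height there) (all of step 2 and value of joint light_shield below 0.06 rad and z of sample_mid in the frame of colorimeter between 0.034 and 0.046 m); the robot touches nothing.
It fails at once if the dial is turned past the fourth click (over the crest towards the fifth) (value of joint filter_dial above 2.4 rad).
It fails at once if the sample vial is lifted out of its seat by more than 10 mm (z of sample_mid in the frame of colorimeter above 0.05 m).
It fails at once if a bystander (spare vial, beaker or timer) is moved by more than 20 mm (distance of any of spare_vial_mid, beaker_mid, timer_mid from where it was at the start of the episode above 0.02 m).
It fails at once if the fingers press on the colorimeter, its dial or shield with more than 40 N (contact force between the fingers and colorimeter above 40 N).
It also fails if it takes over 64 s, if anything falls off the work surface, if the arm or the gripper's body presses on something with over 40 N, if the wrist force passes 120 N, or if a joint passes its speed limit or range.

ROBOT

A 6-joint arm with a two-finger parallel gripper is mounted at the origin on a cart in front of the work surface, level with it; the furniture and walls round the work are solid. World frame = base frame: x ahead of the robot, y to its left, z up, the work surface at z = 0. Lengths are in m, angles in rad, forces in N, time in s.
With the tool pointing down it reaches from about 0.425 to 0.95 m from the base axis. Payload 3.5 kg.
Tool frame: the origin (TCP) lies midway between the tips of the shut fingers; the grasp point (between the pads) lies grasp_offset behind it (grasp_offset is the distance from the TCP to the grasp point, in m); z points along the fingers, y is the direction in which the jaws open and shut (so a half turn about z gives the same grasp; the last joint's range is limited). The gripper opens to 85 mm and grips with 20 to 120 N. Pads are 22 mm wide; open, the fingers measure 114 mm over their backs; the gripper's body (76 mm by 85 mm) begins 54 mm behind the grasp point. The pads swing forward as they close: fully open they stand 13 mm farther back than shut.
Start: joints at [1.003, 0.286, 1.577, -0, 1.279, -0.15], TCP at [0.274, 0.617, 0.231] pointing down, gripper open.
Joint ranges: [-2.77, 2.77], [-0.9, 2.22], [0.21, 2.48], [-1.53, 4.67], [0.24, 2.81], [-2.84, 2.84]. Speed limits (rad/s): [2.79, 2.79, 3.14, 3.14, 3.14, 3.14].

INTERFACE

Orientations are given as a unit quaternion [x, y, z, w].
In Python, from plant import * gives the robot as it stands.
- The arm moves only by the tool jog_arm, never from a script. Its argument "targets" is text: rows parted by semicolons, each of 7 numbers parted by spaces: the shift along the world's x, y, z in mm, then the turn, a rotation vector about the world's x, y, z in degrees, then the gripper's target within -1 to 1 (fully open at 1, half-way at 0, shut at -1). A call has 1 to 10 rows; each row shifts and turns the pose as measured when the row begins; what a row does not reach is not made up. A row lasts 1/12 s, in which the tool goes at most 41.7 mm and 7.16 degrees, less where a joint would pass 70% of its speed; a pose out of reach is approached as far as the arm can. A call with a gripper value outside its range is refused whole. The fingers move at their own pace and stop on an object; "force" is the grip in N (left out, the last holds). Time passes only in rows, so rows that do not move let the fingers close. It gives the time, the measured TCP pose, the force and the opening at its end, in the units of the state.
- get_state(): the state, without advancing time (a new reading comes with each control period).
- read_camera(name): name is "side" or "top"; returns a dict with "pixels" (480x640x3 uint8, blue, green, red), "mtx" (3x3 intrinsics, pixels), "world_from_camera" (4x4, takes a point from camera to world coordinates). Camera axes: x right, y up, looking along -z (the intrinsics and any distortion apply to the point x, -y, -z); pixel columns grow to the right and rows downward; lengths in m; the calibration is good to about 2 mm. A picture is of the moment at which its call begins. There is no depth.
- sign_off(): hands the job in, once; it reports no verdict.
Trained networks look in a picture, given as the dict that the camera call returned (one of the last four; its "shot" number tells which), for a name from the list of things; names that differ only in an ending like _2 or _b are one class to them, and where a whole thing is asked for, a point or a joint stands for the part that bears it (a point fixed in the world has none). Each returns a list of dicts, best first, with "p" (0 to 1); they miss things now and then, are a little off and sometimes report something else, mostly with a low value. They report only what shows in the picture. A call takes as long as a camera call.
- spot_in(target, picture): "uv" ([column, row] in pixels, amid what is visible of it).
- silhouettes(target, picture): "mask" (480x640 bool, what is visible of it) and "uv" ([column, row] in pixels, amid what is visible of it).
- mark_of(target, picture): "uv" ([column, row] in pixels: a listed point, or the origin of a listed thing).
The state is a dict: "time": time; "qpos": joint angles; "dq": joint speeds; "joint_efforts": joint torques, N m; "eef_pos": TCP position; "tcp_rot": TCP orientation; "contact_force": force on the tool from outside, world axes, zero at the start; "wrist_torque": the same for the moment, N m; "opening": opening from 0.0 (shut) to 1.0 (fully open).
Only numpy, scipy, OpenCV 4.12 (cv2) and the standard library are available. Lean on these libraries where they do the work, as an engineer would, in place of code of your own. Each camera call takes 0.05 s, during which the arm holds its last target.

## Working session

There is one attempt and no reset: what is moved stays moved. The work goes in short steps, Python scripts to look and compute and a tool call to move; the robot and the scene stay as the last step left them, time stands still between calls to the robot, and variables do not carry over. Pictures are saved under pics/ and viewed, and the job is handed in when it is done.

Besides the shell and the picture viewer there is one more tool, called after "Emit:" as name(argument=value, ...) on one line, values as JSON. jog_arm: Moves the arm, as the interface text tells. Its arguments: {"type":"object","properties":{"targets":{"type":"string"},"force":{"type":"number"}},"required":["targets"]}

```bash
mkdir -p pics; ls
cat > h.py <<'E'
from plant import *
import numpy as np, cv2
def proj(c,P):
    W=np.linalg.inv(c["world_from_camera"]); p=W[:3,:3]@np.array(P)+W[:3,3]
    q=np.array([p[0],-p[1],-p[2]]); q=c["mtx"]@q; return q[:2]/q[2]
def ray(c,uv):
    d=np.linalg.inv(c["mtx"])@np.array([uv[0],uv[1],1.]); d=np.array([d[0],-d[1],-d[2]])
    T=np.array(c["world_from_camera"]); return T[:3,3],T[:3,:3]@d
def atz(c,uv,z):
    o,d=ray(c,uv); return o+d*(z-o[2])/d[2]
E
python3 - <<'E'
from h import *
for n in ["top","side"]:
    c=read_camera(n); cv2.imwrite(f"pics/{n}0.png",c["pixels"])
    print(n,c.keys(),np.round(c["world_from_camera"],3).tolist(),c["mtx"].tolist())
    for t in ["dial_axis","fin","shield_hinge","shield_edge","colorimeter","sample_mid","spare_vial_mid","beaker_mid","timer_mid"]:
        try:
            m=mark_of(t,c); print(t,[(np.round(a["uv"],1).tolist(),round(a["p"],2)) for a in m[:2]])
        except Exception as e: print(t,e)
print(get_state())
E
```

```text
pics
top dict_keys(['pixels', 'mtx', 'world_from_camera', 'shot']) [[0.023, 0.973, -0.23, 0.361], [-1.0, 0.023, -0.001, -0.223], [0.004, 0.23, 0.973, 1.004], [0.0, 0.0, 0.0, 1.0]] [[580.1483930577112, 0.0, 315.62909767218235], [0.0, 580.1483930577112, 235.96949726234638], [0.0, 0.0, 1.0]]
dial_axis []
fin [([304.5, 232.7], 0.26)]
shield_hinge [([374.8, 214.0], 0.76), ([240.7, 242.4], 0.45)]
shield_edge [([381.4, 204.3], 0.84)]
colorimeter [([339.4, 251.2], 0.79)]
sample_mid []
spare_vial_mid [([438.3, 258.8], 0.85), ([372.8, 213.9], 0.26)]
beaker_mid [([439.0, 219.9], 0.78)]
timer_mid [([242.6, 242.8], 0.9)]
side dict_keys(['pixels', 'mtx', 'world_from_camera', 'shot']) [[0.889, 0.223, -0.399, 0.217], [-0.457, 0.434, -0.776, -0.945], [0.001, 0.873, 0.488, 0.509], [0.0, 0.0, 0.0, 1.0]] [[529.0341530195165, 0.0, 312.6563800103666], [0.0, 529.0341530195165, 236.0351185308439], [0.0, 0.0, 1.0]]
dial_axis [([305.4, 226.3], 0.61)]
fin [([295.1, 217.6], 0.6), ([356.4, 250.0], 0.49)]
shield_hinge [([357.0, 251.3], 0.74)]
shield_edge [([359.8, 215.3], 0.56)]
colorimeter [([313.5, 276.7], 0.78)]
sample_mid []
spare_vial_mid [([356.6, 320.4], 0.58)]
beaker_mid [([397.4, 304.0], 0.69), ([342.0, 266.6], 0.35)]
timer_mid []
{'time': 1.0, 'qpos': array([ 1.00301970e+00,  2.86296093e-01,  1.57671049e+00,  3.64924803e-05,
        1.27858424e+00, -1.49985229e-01]), 'dq': array([-0.00230173,  0.00017846, -0.00033012, -0.00031996, -0.00034089,
       -0.00117568]), 'joint_efforts': array([ 2.30488749e-04, -4.05971324e+01, -2.92944664e+01, -2.11704910e-04,
        5.33440634e-04,  1.53808198e-06]), 'eef_pos': array([0.27382497, 0.61694974, 0.23132178]), 'tcp_rot': array([ 2.07384876e-01,  9.78259430e-01,  6.99309970e-06, -1.60384045e-05]), 'contact_force': array([ 0.11909507, -0.44711686,  0.73691542]), 'wrist_torque': array([-0.03689174,  0.01602152, -0.00674308]), 'opening': 1.0040975754342163}
```

Run:
```python
import cv2
a=cv2.imread("pics/top0.png");b=cv2.imread("pics/side0.png")
cv2.imwrite("pics/top0z.png",cv2.resize(a[150:330,200:470],None,fx=2.9,fy=2.9,interpolation=cv2.INTER_CUBIC))
cv2.imwrite("pics/side0z.png",cv2.resize(b[150:370,190:460],None,fx=2.7,fy=2.7,interpolation=cv2.INTER_CUBIC))
```

```text
(no output)
```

View pics/top0z.png

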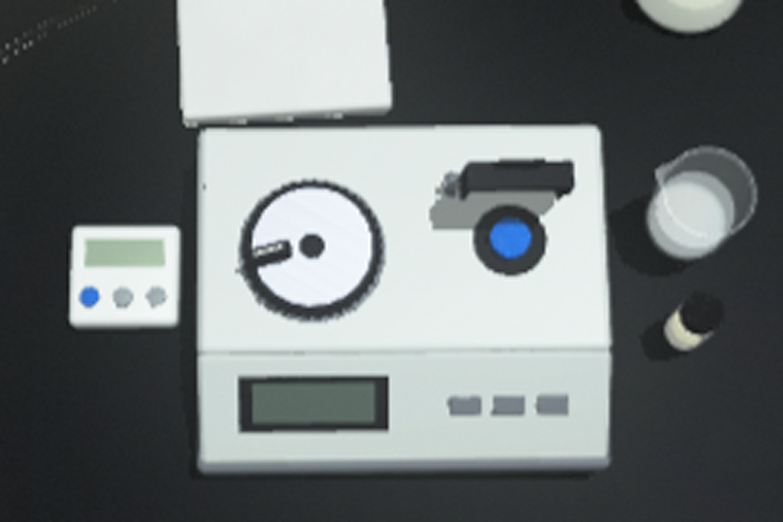

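View pics/side0z.png

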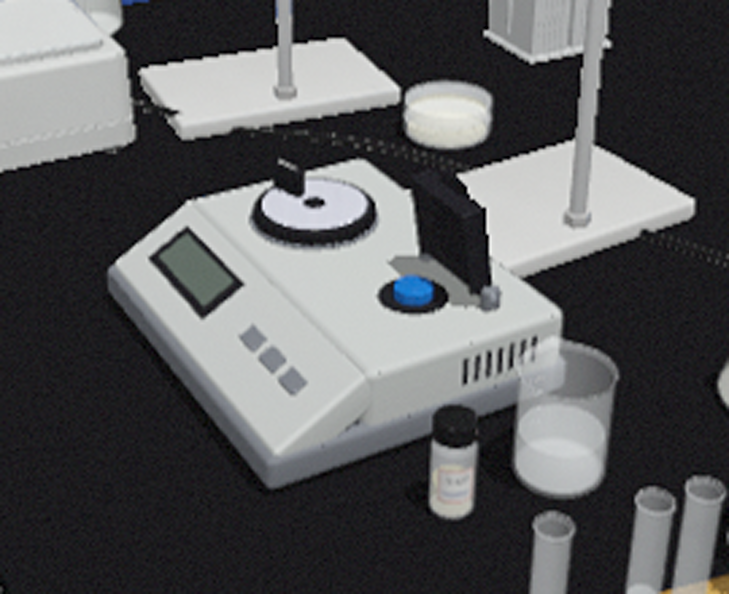

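View pics/top0.png

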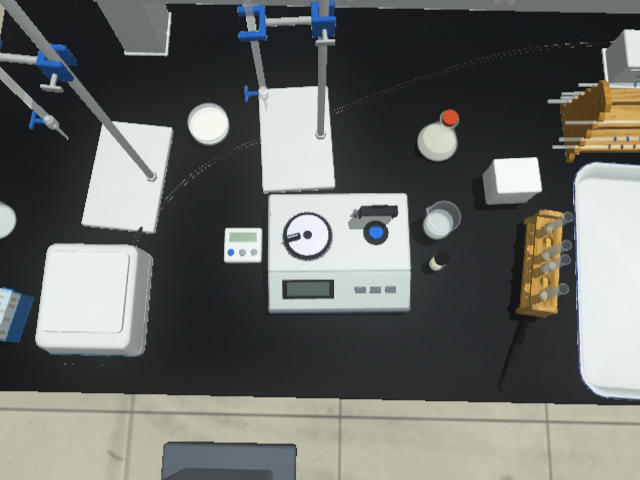

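```bash
cat > fit.py <<'E'
from h import *
from scipy.optimize import least_squares
c={n:read_camera(n) for n in ["top","side"]}
np.save("cams.npy",c,allow_pickle=True)
def zt(u,v): return ((u+.5)/2.9-.5+200,(v+.5)/2.9-.5+150)
def zs(u,v): return ((u+.5)/2.7-.5+190,(v+.5)/2.7-.5+150)
obs=[("top",(91,119,62),zt(199,128)),("top",(91,-119,62),zt(600,127)),("top",(-46,119,62),zt(198,351)),("top",(-46,-119,62),zt(609,350)),
("side",(-46,119,62),zs(190,202)),("side",(-46,-119,62),zs(368,383)),("side",(91,-119,62),zs(560,319)),("side",(91,119,62),zs(361,160)),
("top",(20,-62,70),zt(511,239)),("side",(20,-62,70),zs(413,287))]
def tf(p,P):
    s,k=np.sin(p[2]),np.cos(p[2]);P=np.array(P)/1000
    return [p[0]+k*P[0]-s*P[1],p[1]+s*P[0]+k*P[1],P[2]]
f=lambda p:np.concatenate([proj(c[n],tf(p,P))-uv for n,P,uv in obs])
r=least_squares(f,[.5,-.2,0],loss="soft_l1");p=r.x
print(p,np.round(f(p).reshape(-1,2),1).tolist())
print("dial",atz(c["top"],zt(312,246),.073),atz(c["side"],zs(315,203),.073))
for n in c:print(n,"prediction dial guess")
# dial in colorimeter frame
d=(atz(c["top"],zt(312,246),.073)+atz(c["side"],zs(315,203),.073))/2
q=d[:2]-p[:2];s,k=np.sin(p[2]),np.cos(p[2]);print("dial loc",k*q[0]+s*q[1],-s*q[0]+k*q[1])
print("fin tip/inner top", atz(c["top"],zt(247,263),.09),atz(c["top"],zt(290,245),.09))
print("hinge",atz(c["side"],zs(489,297),.072))
for n,uv in [("pole1 base",(320,135)),("pole2 base",(152,179)),("stand front L",(264,190)),("stand R",(335,186))]: print(n,atz(c["top"],uv,.02))
E
python3 fit.py
```

```text
[ 0.56925803 -0.26150057  0.03306043] [[-0.1, -0.2], [1.6, -1.0], [-0.5, 2.6], [2.4, 1.6], [-1.2, -2.2], [-1.0, -3.4], [2.7, -3.9], [0.7, -2.7], [0.8, 0.1], [0.1, -1.4]]
dial [ 0.58386806 -0.20791629  0.073     ] [ 0.58233827 -0.21083869  0.073     ]
top prediction dial guess
side prediction dial guess
dial loc 0.015560462101326167 0.05163695391256602
fin tip/inner top [ 0.56919861 -0.17223072  0.09      ] [ 0.580084   -0.19588495  0.09      ]
hinge [ 0.62099953 -0.35907994  0.072     ]
pole1 base [ 0.78308477 -0.22535043  0.02      ]
pole2 base [0.69163003 0.07229972 0.02      ]
stand front L [ 0.6759482  -0.12812648  0.02      ]
stand R [ 0.68646337 -0.25410276  0.02      ]
```

View pics/side0.png

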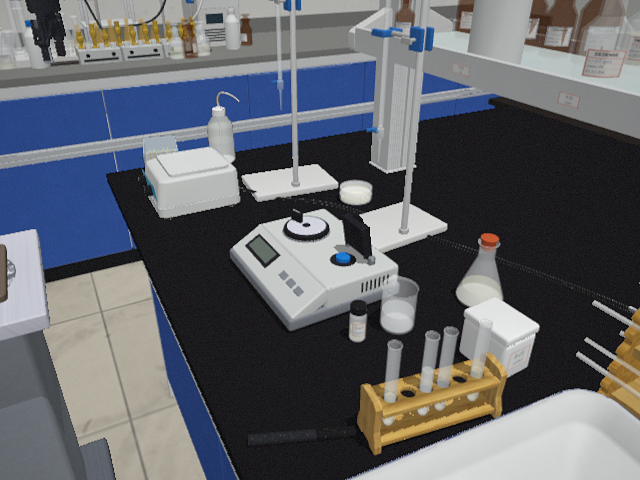

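Run:
```python
from h import *
import plant
print([k for k in dir(plant) if not k.startswith('_')], getattr(plant,'grasp_offset',None))
c=np.load("cams.npy",allow_pickle=True).item()
def tri(a,b):
    o1,d1=ray(c["top"],a);o2,d2=ray(c["side"],b)
    t=np.linalg.lstsq(np.c_[d1,-d2],o2-o1,rcond=None)[0]
    return np.round(o1+d1*t[0],3),np.round(o2+d2*t[1],3)
print("pip2 tip",tri((65,135),(281,100)))
print("rod1 end",tri((249,94),(373,129)))
print("clamp1",tri((323,22),(422,38)))
print("box top front R",tri((132,349),(216,187)),tri((151,250),(237,165)))
```

```text
['Unreachable', 'get_state', 'grasp_offset', 'mark_of', 'read_camera', 'sign_off', 'silhouettes', 'spot_in'] 0.0187
pip2 tip (array([0.7  , 0.157, 0.191]), array([0.703, 0.157, 0.192]))
rod1 end (array([ 0.775, -0.115,  0.19 ]), array([ 0.775, -0.115,  0.191]))
clamp1 (array([ 0.782, -0.225,  0.37 ]), array([ 0.784, -0.226,  0.372]))
box top front R (array([0.392, 0.063, 0.074]), array([0.496, 0.03 , 0.068])) (array([0.545, 0.038, 0.104]), array([0.547, 0.038, 0.104]))
```

Emit:
jog_arm(targets="0 -38 0 0 0 0 -1;8 -38 0 0 0 -7 -1;8 -38 0 0 0 -7 -1;8 -38 0 0 0 -7 -1;10 -38 0 0 0 -7 -1;10 -38 0 0 0 -7 -1;10 -38 0 0 0 -7 -1", force=40)

```text
time: 1.68
eef_pos: [0.3257, 0.3468, 0.2274]
tcp_rot: [0.55, 0.835, 0.0, -0.001]
contact_force: [0.6, -0.4, 0.9]
opening: 0.004
```

Emit:
jog_arm(targets="18 -36 0 0 0 -7 -1;18 -36 0 0 0 -7 -1;18 -36 0 0 0 -7 -1;18 -36 0 0 0 -7 -1;18 -36 0 0 0 -7 -1;18 -36 0 0 0 -7 -1;18 -36 0 0 0 -7 -1;18 -36 0 0 0 -7 -1;18 -36 0 0 0 -7 -1")

```text
time: 2.43
eef_pos: [0.4885, 0.0085, 0.2313]
tcp_rot: [0.911, 0.413, 0.005, 0.003]
contact_force: [0.1, 1.4, -0.7]
opening: 0.001
```

Emit:
jog_arm(targets="20 -36 -5 0 0 -7 -1;20 -36 -5 0 0 -7 -1;20 -36 -5 0 0 -7 -1;20 -36 -5 0 0 -6 -1;20 -36 -5 0 0 -6 -1")

```text
time: 2.85
eef_pos: [0.5876, -0.1736, 0.2097]
tcp_rot: [0.992, 0.127, 0.007, 0.007]
contact_force: [-0.1, 0.3, -0.6]
opening: 0.0
```

Emit:
jog_arm(targets="8 -2 -30 0 0 2 -1;8 -1 -35 0 0 0 -1;2 0 -20 0 0 0 -1;0 0 0 0 0 0 -1")

```text
time: 3.18
eef_pos: [0.6105, -0.1882, 0.1237]
tcp_rot: [0.99, 0.137, 0.01, 0.01]
contact_force: [-0.6, 0.3, -0.8]
opening: 0.001
```

```bash
cat > look.py <<'E'
import sys
from h import *
k=sys.argv[1]
a=read_camera("top")["pixels"];b=read_camera("side")["pixels"]
A=cv2.resize(a[170:300,250:430],None,fx=2.2,fy=2.2,interpolation=cv2.INTER_CUBIC)
B=cv2.resize(b[140:270,235:415],None,fx=2.2,fy=2.2,interpolation=cv2.INTER_CUBIC)
cv2.imwrite(f"pics/{k}.png",np.hstack([A,B]))
s=get_state();print(s["time"],s["eef_pos"],s["contact_force"])
E
python3 look.py l1
```

```text
3.2833 [ 0.61200683 -0.1884564   0.12795862] [ 0.4066143  -0.07682484 -0.0028421 ]
```

View pics/l1.png

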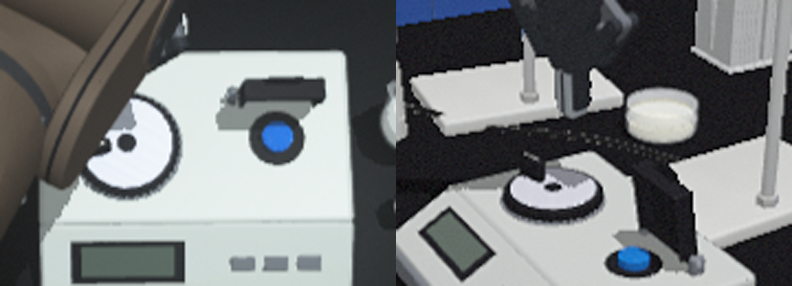

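Emit:
jog_arm(targets="-3 8 -20 0 0 0 -1;-2 4 -18 0 0 0 -1;0 0 -6 0 0 0 -1;0 0 0 0 0 0 -1")

```text
time: 3.62
eef_pos: [0.6119, -0.1774, 0.0938]
tcp_rot: [0.99, 0.138, 0.02, 0.016]
contact_force: [-0.0, -0.2, -0.2]
opening: 0.004
```

```bash
python3 look.py l2
```

```text
3.7167 [ 0.61289392 -0.17804305  0.09528001] [ 0.70495646 -0.37801414 -0.90764063]
```

View pics/l2.png

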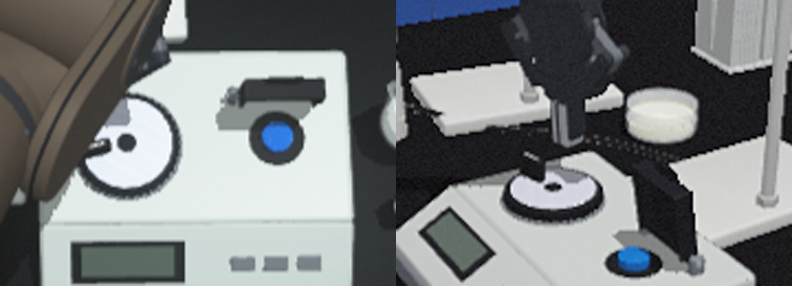

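```bash
cat > d.py <<'E'
# usage: d.py phi_deg(world fin angle) side(+1 cw side/-1 ccw side) off_mm r_mm z_mm  [jaw = phi-180]
import sys
from h import *
from scipy.spatial.transform import Rotation as R
AX=np.array([.5835,-.209])
def target(phi,side,off,r,z):
    a=np.radians(phi);u=np.array([np.cos(a),np.sin(a)]);n=side*np.array([np.sin(a),-np.cos(a)])
    return np.array([*(AX+r/1000*u+off/1000*n),z/1000]),phi-180
def delta(p,jaw):
    s=get_state();m=np.radians((jaw+90)/2)
    Rt=R.from_quat([np.cos(m),np.sin(m),0,0]);Rc=R.from_quat(s["tcp_rot"])
    rv=np.degrees((Rt*Rc.inv()).as_rotvec())
    print("t",s["time"],"now",np.round(s["eef_pos"]*1000,1),"F",np.round(s["contact_force"],1),"d",np.round((p-s["eef_pos"])*1000,1),"rot",np.round(rv,1))
if __name__=="__main__":
    v=list(map(float,sys.argv[1:])); delta(*target(*v))
E
python3 d.py 107 1 25 25 80
```

```text
t 3.7167 now [ 612.9 -178.    95.3] F [ 0.7 -0.4 -0.9] d [-12.8   0.3 -15.3] rot [1.6 2.6 1.1]
```

Emit:
jog_arm(targets="-5 0 -8 1 2 1 -1;-2 0 -8 1 1 0 -1;0 0 -3 0 0 0 -1")

```text
time: 3.97
eef_pos: [0.6093, -0.1795, 0.0828]
tcp_rot: [0.989, 0.148, 0.001, -0.002]
contact_force: [-0.0, 0.1, 0.9]
opening: 0.004
```

```bash
python3 look.py l3;python3 d.py 107 1 25 25 80;python3 d.py 137 1 15 25 80
```

```text
4.0667 [ 0.6091912  -0.17926696  0.08257713] [-0.77904744 -0.48665807  0.3358576 ]
t 4.0667 now [ 609.2 -179.3   82.6] F [-0.8 -0.5  0.3] d [-9.1  1.5 -2.6] rot [-0.2  0.1  0. ]
t 4.0667 now [ 609.2 -179.3   82.6] F [-0.8 -0.5  0.3] d [-33.7  -1.7  -2.6] rot [-0.2  0.1 30. ]
```

View pics/l3.png

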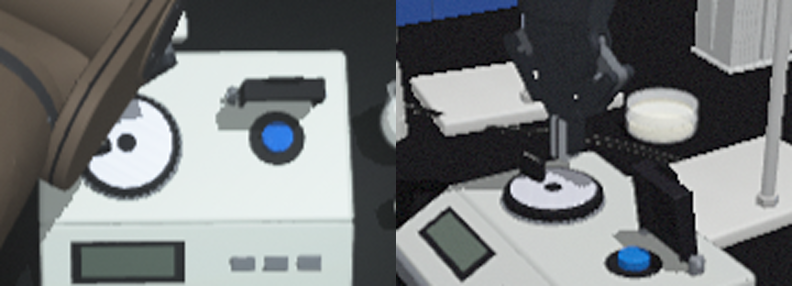

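Emit:
jog_arm(targets="-6 0 -2 0 0 3 -1;-4 0 0 0 0 4 -1;-4 0 0 0 0 4 -1;-4 0 0 0 0 4 -1")

```text
time: 4.4
eef_pos: [0.5925, -0.1799, 0.0826]
tcp_rot: [0.96, 0.28, 0.003, -0.0]
contact_force: [0.2, -0.2, 0.0]
opening: -0.004
```

Emit:
jog_arm(targets="-4 0 0 0 0 4 -1;-4 0 0 0 0 4 -1")

```text
time: 4.57
eef_pos: [0.5867, -0.1796, 0.0837]
tcp_rot: [0.937, 0.349, 0.007, 0.001]
contact_force: [2.5, 0.3, -1.0]
opening: -0.003
```

```bash
python3 look.py l4;python3 d.py 137 1 15 25 80
```

```text
4.6667 [ 0.58600869 -0.17980708  0.08373388] [ 1.31183867  0.16811904 -1.10347758]
t 4.6667 now [ 586.  -179.8   83.7] F [ 1.3  0.2 -1.1] d [-10.6  -1.2  -3.7] rot [-0.2  0.7  6.4]
```

View pics/l4.png

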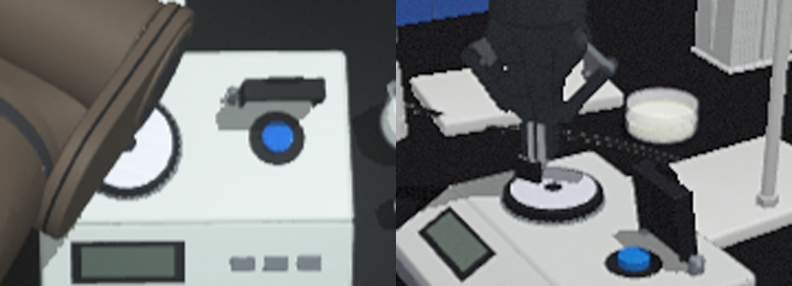

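Emit:
jog_arm(targets="-4 0 -2 0 0 3 -1;-4 0 -1 0 0 3 -1")

```text
time: 4.83
eef_pos: [0.5793, -0.1801, 0.0822]
tcp_rot: [0.918, 0.395, 0.007, 0.001]
contact_force: [-0.1, 0.3, -0.4]
opening: 0.003
```

Emit:
jog_arm(targets="-4 0 -1 0 0 0 -1;-4 0 0 0 0 0 -1")

```text
time: 5.0
eef_pos: [0.5748, -0.1797, 0.0825]
tcp_rot: [0.92, 0.393, 0.013, 0.004]
contact_force: [16.0, 7.2, -6.0]
opening: -0.005
```

```bash
python3 look.py l5;python3 d.py 137 1 15 25 80
```

```text
5.1 [ 0.57477286 -0.17937262  0.08262221] [ 9.1405698   4.02631342 -4.0169969 ]
t 5.1 now [ 574.8 -179.4   82.6] F [ 9.1  4.  -4. ] d [ 0.7 -1.6 -2.6] rot [-0.2  1.5  0.7]
```

View pics/l5.png

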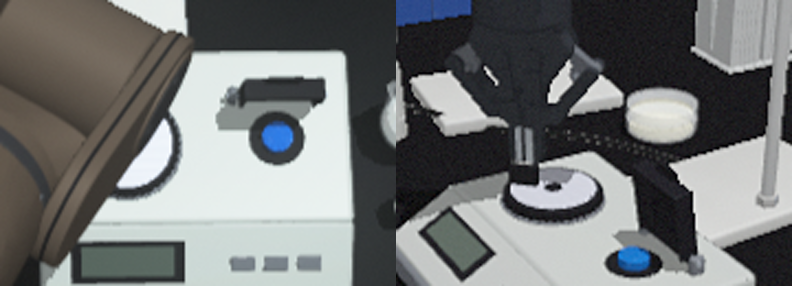

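Emit:
jog_arm(targets="0 0 0 0 0 0 -1;3 2 0 0 0 0 -1;6 4 5 0 0 0 -1;0 0 25 0 0 0 -1;0 0 20 0 0 0 -1;0 0 0 0 0 0 -1")

```text
time: 5.6
eef_pos: [0.5839, -0.1717, 0.1338]
tcp_rot: [0.922, 0.388, 0.011, 0.002]
contact_force: [0.5, -0.2, 1.3]
opening: -0.004
```

```bash
python3 look.py l6;python3 d.py 137 -1 27 25 120
```

```text
5.7 [ 0.58219252 -0.17100334  0.13034122] [ 0.66737363 -0.02053514  0.73266065]
t 5.7 now [ 582.2 -171.   130.3] F [ 0.7 -0.   0.7] d [-35.4 -40.7 -10.3] rot [-0.4  1.   1.3]
```

View pics/l6.png

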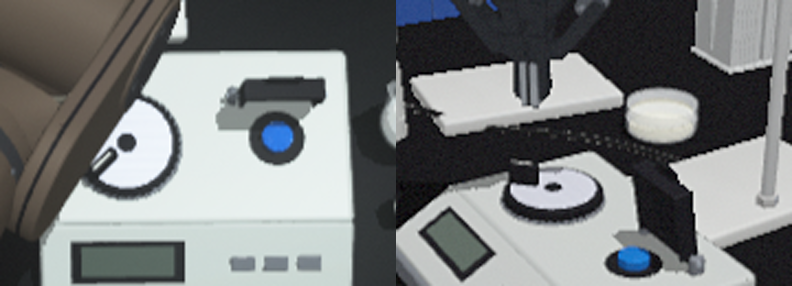

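Emit:
jog_arm(targets="-12 -14 0 0 1 1 -1;-12 -14 0 0 0 0 -1;-10 -12 -10 0 0 0 -1;0 0 -10 0 0 0 -1;0 0 0 0 0 0 -1")

```text
time: 6.12
eef_pos: [0.5443, -0.2099, 0.1033]
tcp_rot: [0.918, 0.396, -0.002, -0.007]
contact_force: [-1.1, 0.7, -0.6]
opening: 0.0
```

```bash
python3 look.py l7;python3 d.py 137 -1 25 25 80
```

```text
6.2167 [ 0.54541466 -0.20993536  0.10493404] [0.12808378 0.09665334 0.27067345]
t 6.2167 now [ 545.4 -209.9  104.9] F [0.1 0.1 0.3] d [  2.8  -0.3 -24.9] rot [-0.6 -0.5  0.2]
```

View pics/l7.png

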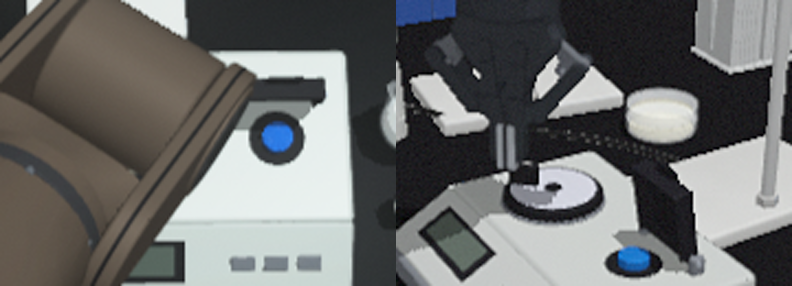

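Emit:
jog_arm(targets="2 0 -10 0 0 0 -1;0 0 -11 0 0 0 -1;0 0 -4 0 0 0 -1;0 0 0 0 0 0 -1")

```text
time: 6.55
eef_pos: [0.5493, -0.2084, 0.0778]
tcp_rot: [0.918, 0.398, -0.001, -0.006]
contact_force: [0.6, -0.5, -0.4]
opening: -0.006
```

```bash
python3 d.py 137 -1 16 25 80
python3 - <<'E'
from d import target
import numpy as np
for a in range(137,20,-10): print(a,np.round(target(a,-1,15,25,80)[0]*1000,1))
E
```

```text
t 6.55 now [ 549.3 -208.4   77.8] F [ 0.6 -0.5 -0.4] d [5.  4.8 2.2] rot [-0.5 -0.4  0.1]
137 [ 555.  -202.9   80. ]
127 [ 556.5 -198.1   80. ]
117 [ 558.8 -193.5   80. ]
107 [ 561.8 -189.5   80. ]
97 [ 565.6 -186.    80. ]
87 [ 569.8 -183.2   80. ]
77 [ 574.5 -181.3   80. ]
67 [ 579.5 -180.1   80. ]
57 [ 584.5 -179.9   80. ]
47 [ 589.6 -180.5   80. ]
37 [ 594.4 -182.    80. ]
27 [ 599.  -184.3   80. ]
```

Emit:
jog_arm(targets="4 4 2 0 0 -1 -1;3 4 0 0 0 -5 -1;2 4 0 0 0 -5 -1;2 4 0 0 0 -5 -1")

```text
time: 6.88
eef_pos: [0.5594, -0.1925, 0.0784]
tcp_rot: [0.965, 0.262, -0.003, -0.006]
contact_force: [0.2, 0.4, -0.3]
opening: 0.002
```

```bash
python3 look.py l8; python3 d.py 117 -1 15 25 80
```

```text
6.9833 [ 0.55957074 -0.19191247  0.07842705] [-0.07222153 -0.20201802  0.27757697]
t 6.9833 now [ 559.6 -191.9   78.4] F [-0.1 -0.2  0.3] d [-0.8 -1.6  1.6] rot [-0.7 -0.5 -3.7]
```

View pics/l8.png

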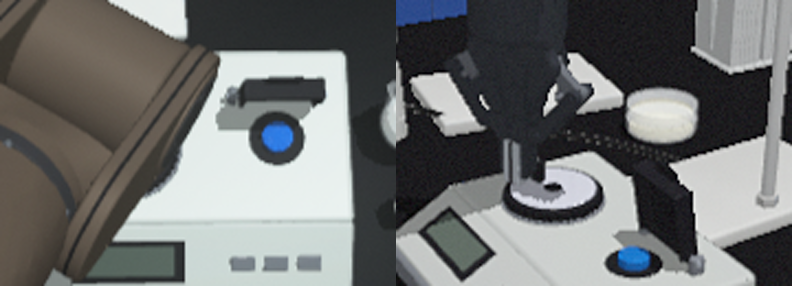

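Emit:
jog_arm(targets="2 3 2 0 0 -7 -1;3 3 0 0 0 -7 -1;3 2 0 0 0 -7 -1;3 2 0 0 0 -5 -1;0 0 0 0 0 0 -1")

```text
time: 7.4
eef_pos: [0.5672, -0.1827, 0.0798]
tcp_rot: [0.999, 0.038, -0.007, -0.007]
contact_force: [0.5, -0.5, 0.7]
opening: -0.0
```

```bash
python3 look.py l9; python3 d.py 87 -1 15 25 80
```

```text
7.5 [ 0.56700931 -0.18277739  0.07975777] [-0.68164287 -0.13673846  0.45238088]
t 7.5 now [ 567.  -182.8   79.8] F [-0.7 -0.1  0.5] d [ 2.8 -0.5  0.2] rot [-0.9 -0.8 -7.5]
```

View pics/l9.png

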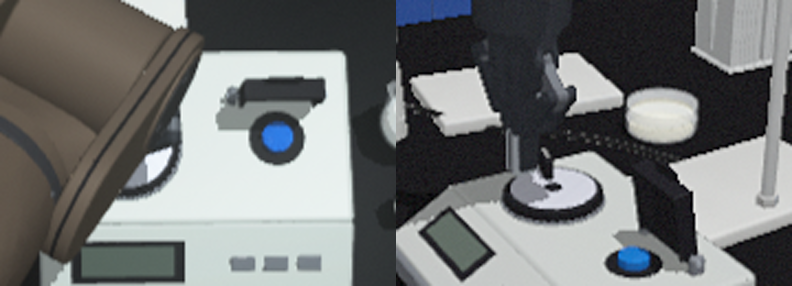

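```bash
cat > pf.py <<'E'
import sys
from h import *
import os
k=sys.argv[1]
for n,(u0,v0) in {"side":(235,140),"top":(250,170)}.items():
    c=read_camera(n); out=[]
    I=c["pixels"][v0:v0+130,u0:u0+180]; I=cv2.resize(I,None,fx=2.2,fy=2.2,interpolation=cv2.INTER_CUBIC)
    for K in range(6):
        a=np.radians(135-30*K+1.9);col=[(0,0,255),(0,255,0),(255,0,0),(0,255,255),(255,0,255),(0,165,255)][K]
        pts=[]
        for r in (.012,.037):
            w=np.array([.5835+r*np.cos(a),-.209+r*np.sin(a),.091]); p=proj(c,w);pts.append(tuple(int(x) for x in (p-[u0,v0])*2.2))
        cv2.line(I,*pts,col,1)
    cv2.imwrite(f"pics/{k}_{n}.png",I)
A=[cv2.imread(f"pics/{k}_{n}.png") for n in ("top","side")];cv2.imwrite(f"pics/{k}.png",np.hstack(A))
E
python3 pf.py p9
```

```text
(no output)
```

View pics/p9.png

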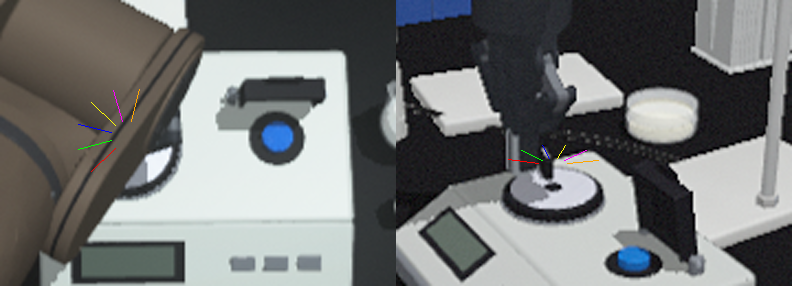

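Emit:
jog_arm(targets="3 1 0 -1 -1 -7 -1;4 1 0 0 0 -7 -1;4 0 0 0 0 -7 -1;3 0 0 0 0 -7 -1;3 0 0 0 0 -6 -1;0 0 0 0 0 0 -1")

```text
time: 8.1
eef_pos: [0.58, -0.1785, 0.0787]
tcp_rot: [0.965, -0.261, -0.005, -0.0]
contact_force: [0.4, -0.6, 0.5]
opening: -0.002
```

```bash
python3 pf.py p10; python3 d.py 57 -1 15 25 80
```

```text
t 8.2 now [ 579.8 -178.6   78.6] F [-0.7 -0.4  0.5] d [ 4.7 -1.2  1.4] rot [-0.2 -0.5 -2.9]
```

View pics/p10.png

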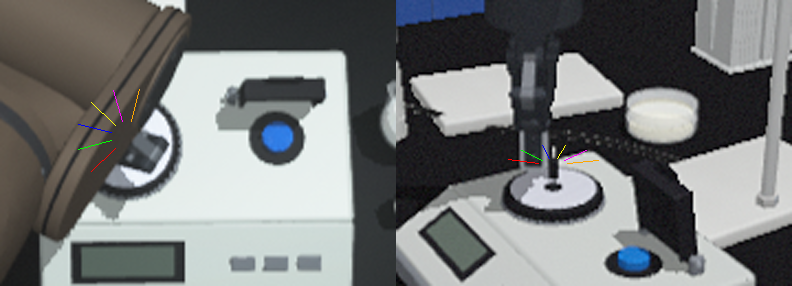

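```bash
cat > zf.py <<'E'
import sys
from h import *
c=read_camera("side");I=c["pixels"][190:250,270:340]
cv2.imwrite(f"pics/{sys.argv[1]}.png",cv2.resize(I,None,fx=8,fy=8,interpolation=cv2.INTER_CUBIC))
for K in (1,2,2.5,3,3.5,4,4.5):
    a=np.radians(135-30*K+1.9)
    print(K,[np.round((proj(c,[.5835+r*np.cos(a),-.209+r*np.sin(a),z])-[270,190])*8).tolist() for r in (.012,.037) for z in (.091,.073)])
E
python3 zf.py z10
```

```text
1 [[254.0, 183.0], [254.0, 256.0], [177.0, 147.0], [179.0, 219.0]]
2 [[279.0, 177.0], [279.0, 250.0], [253.0, 129.0], [254.0, 200.0]]
2.5 [[293.0, 177.0], [293.0, 249.0], [296.0, 127.0], [296.0, 198.0]]
3 [[307.0, 177.0], [307.0, 250.0], [338.0, 130.0], [338.0, 201.0]]
3.5 [[320.0, 180.0], [320.0, 253.0], [378.0, 137.0], [377.0, 209.0]]
4 [[331.0, 184.0], [331.0, 257.0], [412.0, 149.0], [411.0, 221.0]]
4.5 [[340.0, 189.0], [340.0, 262.0], [438.0, 164.0], [437.0, 237.0]]
```

View pics/z10.png

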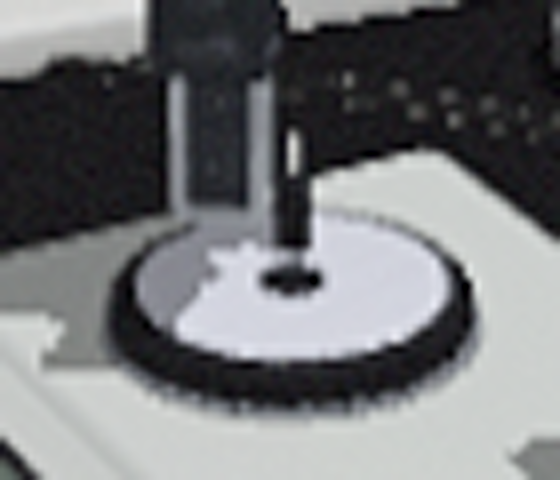

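Emit:
jog_arm(targets="4 0 0 0 0 -4 -1;2 0 0 0 0 0 -1;0 0 0 0 0 0 -1")

```text
time: 8.5
eef_pos: [0.5856, -0.1791, 0.0787]
tcp_rot: [0.957, -0.291, -0.004, -0.0]
contact_force: [-0.0, -0.4, -1.1]
opening: -0.001
```

```bash
python3 zf.py z11;  python3 d.py 57 -1 15 25 80
```

```text
1 [[254.0, 183.0], [254.0, 256.0], [177.0, 147.0], [179.0, 219.0]]
2 [[279.0, 177.0], [279.0, 250.0], [253.0, 129.0], [254.0, 200.0]]
2.5 [[293.0, 177.0], [293.0, 249.0], [296.0, 127.0], [296.0, 198.0]]
3 [[307.0, 177.0], [307.0, 250.0], [338.0, 130.0], [338.0, 201.0]]
3.5 [[320.0, 180.0], [320.0, 253.0], [378.0, 137.0], [377.0, 209.0]]
4 [[331.0, 184.0], [331.0, 257.0], [412.0, 149.0], [411.0, 221.0]]
4.5 [[340.0, 189.0], [340.0, 262.0], [438.0, 164.0], [437.0, 237.0]]
t 8.55 now [ 585.6 -179.1   78.7] F [-0.1 -0.   0.7] d [-1.  -0.8  1.3] rot [-0.2 -0.5  0.8]
```

View pics/z11.png

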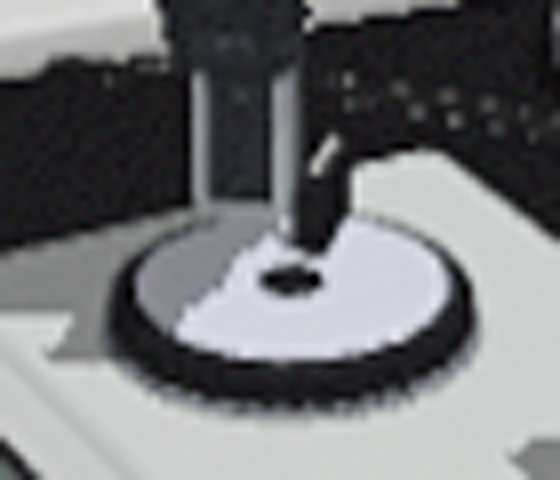

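Emit:
jog_arm(targets="3 -1 0 0 0 -6 -1;3 -1 1 0 0 -6 -1;2 -1 0 0 0 -6 -1;0 0 0 0 0 0 -1")

```text
time: 8.88
eef_pos: [0.5896, -0.1782, 0.0781]
tcp_rot: [0.898, -0.44, -0.011, -0.003]
contact_force: [-2.4, 1.4, 1.4]
opening: 0.003
```

```bash
python3 zf.py z12|tail -3;  python3 d.py 37 -1 15 25 80
```

```text
3.5 [[320.0, 180.0], [320.0, 253.0], [378.0, 137.0], [377.0, 209.0]]
4 [[331.0, 184.0], [331.0, 257.0], [412.0, 149.0], [411.0, 221.0]]
4.5 [[340.0, 189.0], [340.0, 262.0], [438.0, 164.0], [437.0, 237.0]]
t 8.9333 now [ 589.4 -178.1   78. ] F [-2.6  2.2  1. ] d [ 5.  -3.9  2. ] rot [-0.9 -1.  -1.1]
```

View pics/z12.png

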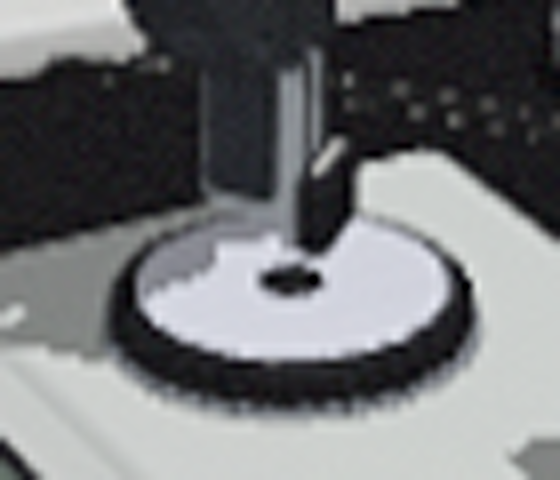

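Emit:
jog_arm(targets="2 -2 1 0 0 -2 -1;2 -1 0 0 0 -2 -1;0 0 0 0 0 0 -1")

```text
time: 9.18
eef_pos: [0.5914, -0.1787, 0.078]
tcp_rot: [0.885, -0.465, -0.015, -0.005]
contact_force: [-0.9, 2.0, 1.2]
opening: -0.002
```

```bash
python3 zf.py z13|tail -3;  python3 d.py 32 -1 15 25 80
```

```text
3.5 [[320.0, 180.0], [320.0, 253.0], [378.0, 137.0], [377.0, 209.0]]
4 [[331.0, 184.0], [331.0, 257.0], [412.0, 149.0], [411.0, 221.0]]
4.5 [[340.0, 189.0], [340.0, 262.0], [438.0, 164.0], [437.0, 237.0]]
t 9.2333 now [ 591.3 -178.7   77.9] F [-1.5  1.7  1.3] d [ 5.4 -4.4  2.1] rot [-1.3 -1.2 -2.6]
```

View pics/z13.png

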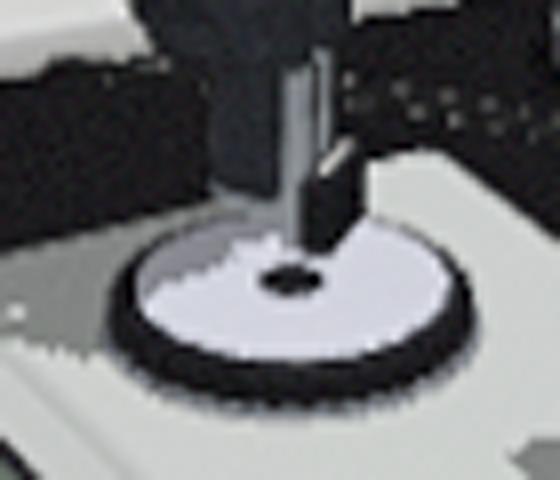

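Emit:
jog_arm(targets="2 -3 1 -1 -1 -2 -1;2 -2 0 0 0 -1 -1;0 0 0 0 0 0 -1")

```text
time: 9.48
eef_pos: [0.5952, -0.1836, 0.0786]
tcp_rot: [0.875, -0.485, -0.002, -0.001]
contact_force: [0.2, -0.2, 0.1]
opening: -0.002
```

```bash
python3 zf.py z14|tail -3;  python3 d.py 32 -1 15 25 80
```

```text
3.5 [[320.0, 180.0], [320.0, 253.0], [378.0, 137.0], [377.0, 209.0]]
4 [[331.0, 184.0], [331.0, 257.0], [412.0, 149.0], [411.0, 221.0]]
4.5 [[340.0, 189.0], [340.0, 262.0], [438.0, 164.0], [437.0, 237.0]]
t 9.5333 now [ 595.1 -183.5   78.6] F [-0.9 -0.1 -0. ] d [1.6 0.5 1.4] rot [-0.3 -0.2  0. ]
```

View pics/z14.png

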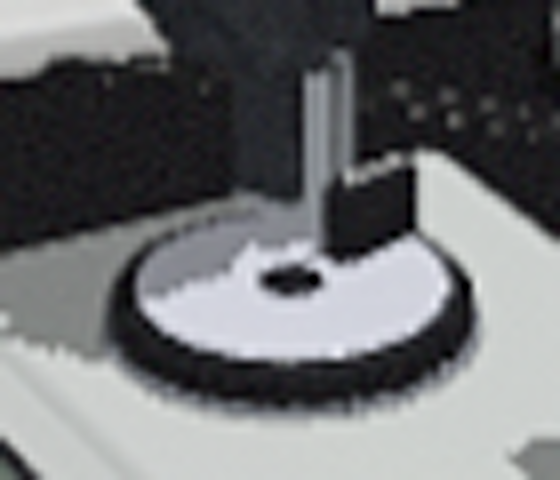

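Emit:
jog_arm(targets="-3 5 1 0 0 0 -1;-3 4 10 0 0 0 -1;0 0 35 0 0 4 -1;5 -5 35 0 0 6 -1;10 -15 25 0 0 7 -1;15 -20 5 0 0 7 -1;15 -20 0 0 0 7 -1;12 -25 0 0 0 7 -1;12 -25 0 0 0 7 -1;12 -25 0 0 0 7 -1")

```text
time: 10.37
eef_pos: [0.6695, -0.3066, 0.2045]
tcp_rot: [0.999, -0.039, 0.0, 0.005]
contact_force: [-0.1, -0.0, 0.3]
opening: -0.004
```

```bash
python3 pf.py p15
python3 - <<'E'
from d import *
delta(np.array([.668,-.322,.17]),-88)
c=read_camera("side")
print([(n,mark_of(n,c)[:1]) for n in ("shield_hinge","shield_edge")])
for th in (1.4,1.5,1.6,1.7,1.8):
    k,s=np.cos(.033),np.sin(.033); pts=[]
    for y in (-33,-91):
        # edge outer: hinge (52,.,72) + 56*(-cos,sin)+6*(sin,cos)
        X=52-56*np.cos(th)+6*np.sin(th);Z=72+56*np.sin(th)+6*np.cos(th)
        pts.append(np.round(proj(c,[.5693+(k*X-s*y)/1000,-.2615+(s*X+k*y)/1000,Z/1000]),1).tolist())
    print(th,pts)
cv2.imwrite("pics/s15.png",cv2.resize(c["pixels"][190:270,320:400],None,fx=7,fy=7,interpolation=cv2.INTER_CUBIC))
E
```

```text
t 10.4667 now [ 669.5 -309.6  204. ] F [ 0.7 -0.8  0. ] d [ -1.5 -12.4 -34. ] rot [0.7 0.1 6.9]
[('shield_hinge', [{'uv': [360.0, 249.8], 'p': 0.94}]), ('shield_edge', [{'uv': [360.5, 214.7], 'p': 0.68}])]
1.4 [[349.2, 211.0], [369.7, 225.9]]
1.5 [[352.2, 210.2], [372.7, 225.0]]
1.6 [[355.1, 209.8], [375.7, 224.4]]
1.7 [[357.9, 209.6], [378.6, 224.2]]
1.8 [[360.6, 209.8], [381.4, 224.3]]
```

View pics/p15.png

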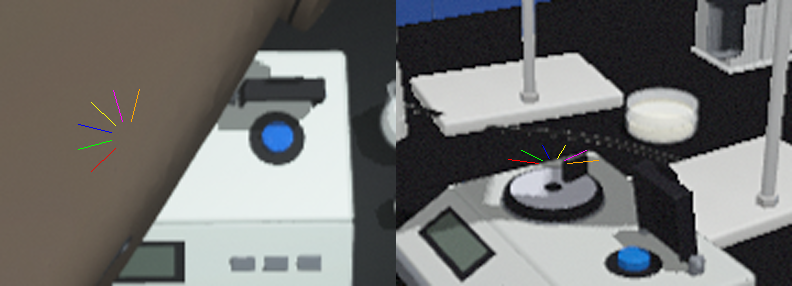

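View pics/s15.png

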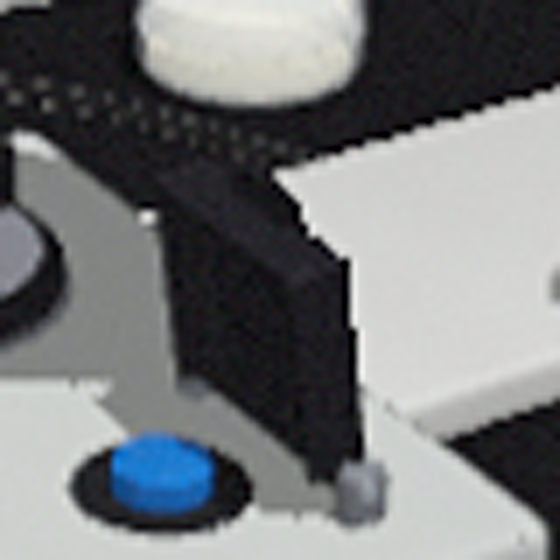

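Emit:
jog_arm(targets="2 -14 -25 0 0 6 -1;0 0 -35 0 0 0 -1;0 0 -30 0 0 0 -1;0 0 -10 0 0 0 -1;0 0 0 0 0 0 -1")

```text
time: 11.03
eef_pos: [0.6703, -0.3129, 0.1059]
tcp_rot: [1.0, 0.013, 0.002, 0.006]
contact_force: [0.7, 0.6, 0.6]
opening: -0.003
```

```bash
python3 pf.py p16
python3 - <<'E'
from d import *
delta(np.array([.640,-.322,.108]),-88)
E
```

```text
t 11.1333 now [ 671.5 -313.8  108.7] F [-0.6  0.3  1. ] d [-31.5  -8.2  -0.7] rot [0.8 0.4 0.5]
```

View pics/p16.png

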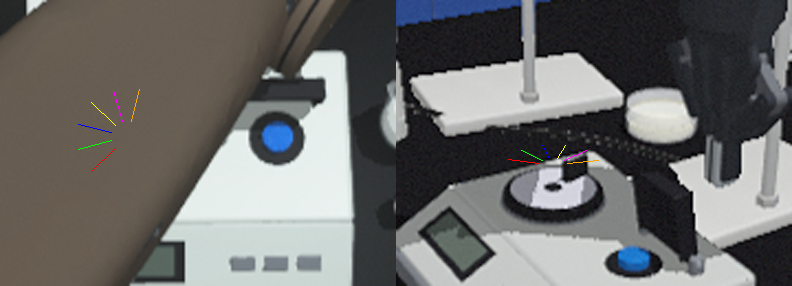

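Emit:
jog_arm(targets="-9 -3 0 0 0 0 -1;-9 -3 0 0 0 0 -1;-9 -2 0 0 0 0 -1;-7 0 0 0 0 0 -1")

```text
time: 11.47
eef_pos: [0.639, -0.3233, 0.1174]
tcp_rot: [1.0, 0.014, 0.009, 0.011]
contact_force: [-0.4, 0.2, 0.4]
opening: -0.0
```

Emit:
jog_arm(targets="-8 0 0 0 0 0 -1;-8 0 0 0 0 0 -1;-8 0 0 0 0 0 -1;-6 0 0 0 0 0 -1")

```text
time: 11.8
eef_pos: [0.6062, -0.3249, 0.1213]
tcp_rot: [1.0, 0.013, 0.012, 0.012]
contact_force: [0.2, 1.1, 0.8]
opening: -0.002
```

```bash
python3 pf.py p17
python3 - <<'E'
from d import *
delta(np.array([.607,-.322,.106]),-88)
E
```

```text
t 11.9 now [ 606.  -324.9  121.1] F [0.  0.1 0.3] d [  1.    2.9 -15.1] rot [1.4 1.3 0.5]
```

View pics/p17.png

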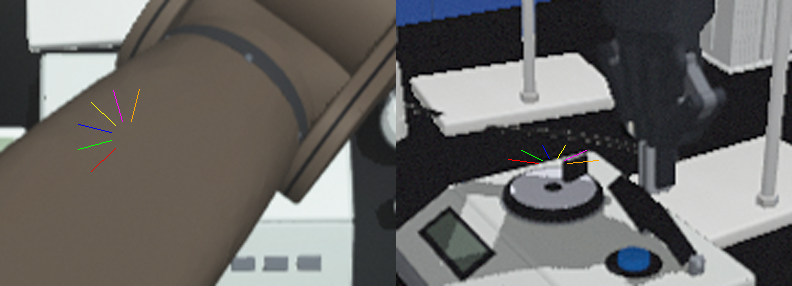

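Emit:
jog_arm(targets="-7 0 -5 1 1 0 -1;-7 0 -6 0 0 0 -1;-6 0 -8 0 0 0 -1;0 0 -8 0 0 0 -1")

```text
time: 12.23
eef_pos: [0.5855, -0.3257, 0.0943]
tcp_rot: [1.0, 0.013, 0.003, 0.004]
contact_force: [-0.4, 0.7, 0.4]
opening: -0.001
```

```bash
python3 pf.py p18
python3 - <<'E'
from d import *
delta(np.array([.585,-.322,.085]),-88)
E
```

```text
t 12.3333 now [ 585.1 -324.8   92.5] F [ 0.5 -0.8 -0.3] d [-0.1  2.8 -7.5] rot [0.3 0.2 0.5]
```

View pics/p18.png

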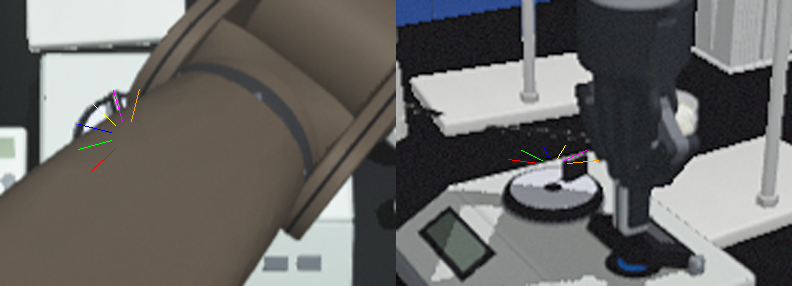

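Emit:
jog_arm(targets="-3 0 -5 0 0 0 -1;-2 0 -5 0 0 0 -1;0 0 -4 0 0 0 -1;0 0 -2 0 0 0 -1")

```text
time: 12.67
eef_pos: [0.5805, -0.3251, 0.0777]
tcp_rot: [1.0, 0.014, 0.002, 0.002]
contact_force: [-6.0, 4.0, 18.2]
opening: 0.0
```

```bash
python3 pf.py p19
python3 - <<'E'
from d import *
delta(np.array([.583,-.322,.078]),-88)
E
```

```text
t 12.7667 now [ 580.5 -325.    77.9] F [-4.2  2.4 10.1] d [2.5 3.  0.1] rot [0.3 0.2 0.4]
```

View pics/p19.png

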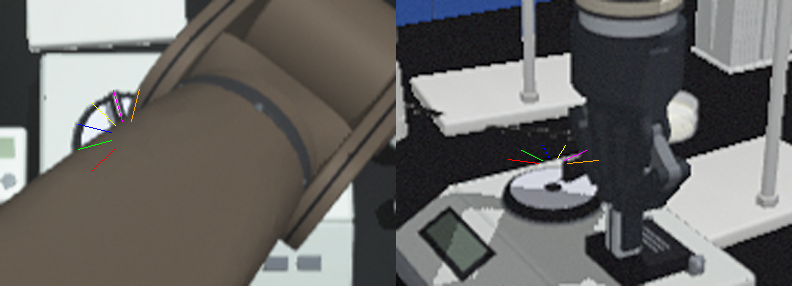

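Shut: the tip is at z 78 mm with about 18 N at peak. The shield lies flat at (645,248) in the combined picture. Next I retreat straight up and clear of the scene.

Emit:
jog_arm(targets="0 0 5 0 0 0 -1;0 0 15 0 0 0 -1;0 0 35 0 0 0 -1;0 0 35 0 0 0 -1;0 0 35 0 0 0 -1;-30 -5 10 0 0 0 -1;-30 -10 0 0 0 0 -1;-30 -15 0 0 0 0 -1;-15 -25 0 0 0 0 -1;0 0 0 0 0 0 -1")

```text
time: 13.6
eef_pos: [0.4723, -0.3787, 0.2187]
tcp_rot: [1.0, 0.017, 0.002, 0.004]
contact_force: [1.1, -0.0, -0.3]
opening: 0.0
```

```bash
python3 pf.py p20; python3 zf.py z20 >/dev/null
python3 - <<'E'
from h import *
s=get_state();print(s["time"],s["eef_pos"],s["contact_force"])
c=read_camera("side");cv2.imwrite("pics/s20.png",c["pixels"])
print([(n,mark_of(n,c)[:1]) for n in ("shield_hinge","shield_edge")])
k,sn=np.cos(.033),np.sin(.033)
for th in (0,.06,.15):
  pts=[]
  for y in (-33,-62,-91):
    X=52-56*np.cos(th)+6*np.sin(th);Z=72+56*np.sin(th)+6*np.cos(th)
    pts.append(np.round(proj(c,[.5693+(k*X-sn*y)/1000,-.2615+(sn*X+k*y)/1000,Z/1000]),1).tolist())
  print(th,pts)
I=c["pixels"][220:290,310:400];cv2.imwrite("pics/s20z.png",cv2.resize(I,None,fx=7,fy=7,interpolation=cv2.INTER_CUBIC))
E
```

```text
13.75 [ 0.47464258 -0.37531742  0.21779774] [ 0.37328858  0.51161368 -0.91835853]
[('shield_hinge', [{'uv': [354.9, 246.5], 'p': 0.68}]), ('shield_edge', [{'uv': [328.9, 252.6], 'p': 0.92}])]
0 [[320.7, 245.9], [329.9, 254.1], [339.6, 262.6]]
0.06 [[321.0, 244.1], [330.2, 252.2], [339.9, 260.7]]
0.15 [[321.6, 241.2], [330.9, 249.3], [340.6, 257.8]]
```

View pics/p20.png

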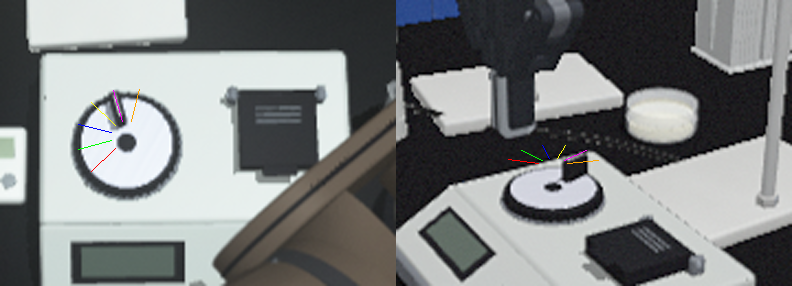

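View pics/s20z.png

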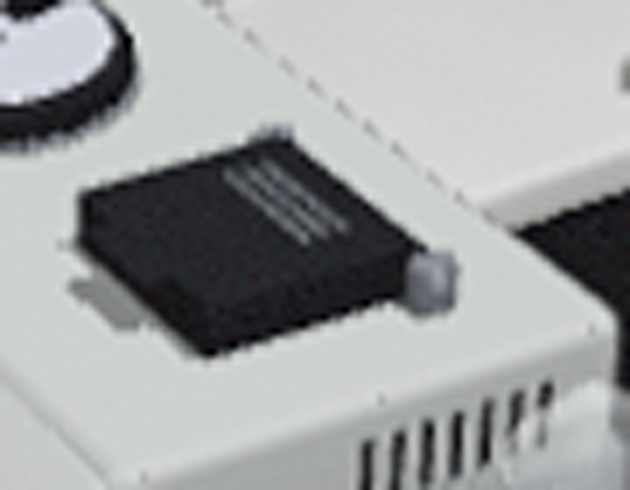

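View pics/s20.png

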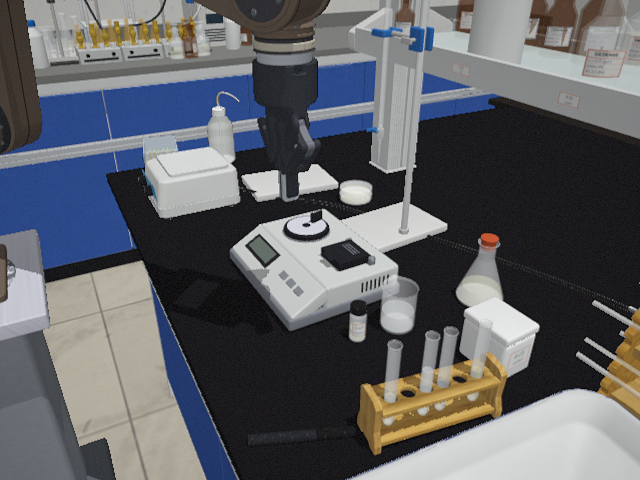

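```bash
python3 -c "
from plant import *
print(get_state()['contact_force']); print(sign_off())"
```

```text
[ 0.44471546 -0.6147142   0.02775711]
the job is handed in; nothing more can be done
None
```

I set the dial to the fourth click and shut the light shield over the vial, then handed the job in at about 13.8 s of the 64 s allowed. No verdict was reported.

- **Dial:** It started one click up. I pushed the fin anticlockwise to its stop, where the force rose to about 18 N. Then I turned it clockwise one click at a time, checking the side camera after each push. After the fourth snap the fin lay on the predicted four-click line in both cameras, and the finger was backed off without pushing further. It was still on that line in the last pictures.
- **Shield:** I pushed it over from behind and pressed it down, with about 20 N at the peak. The fingertip stopped at 77.7 mm, against 78 mm for fully shut. The shield's corners matched the shut position in the side picture.
- **Sample vial:** It can't be seen under the shut shield. The shield lies flat, so the vial should still be seated, but I did not measure it directly.
- **Surroundings:** The beaker and spare vial stood where they began in the last side picture. The timer is only partly in view in the last top picture, and nothing passed near it. The arm ended clear of everything, with only noise on the force reading.

The shield-edge network put the edge about 1.5 px above the shut prediction, which would mean roughly 0.05 rad open, just under the 0.06 limit. The visible corners and the fingertip height both indicated fully shut, so I went with those.

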